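# Take the depth of a resin casting with a depth gauge

### The job

The grey depth gauge stands over a clear cup in which a block of amber resin has been cast. Take the depth of the casting: lower the gauge's probe by its black head, gently, until its foot rests on the resin, then swing the red-knobbed clamp lever fully across, clockwise seen from above, so that the probe is locked at that height, and let go. Leave the two spare cups where they are.

Things in the scene. Friction and masses are not known exactly. Their poses are not given: they have to be found in the camera images.
- gauge: Grey bench depth gauge, fixed. Origin: on the bench, on the axis of its upright probe rod. z is up; x points from the rod to the round column (196 mm high, 82 mm behind the rod), so -x is its front, roughly towards the robot. Base 22 mm high, 124 mm wide, from 59 mm in front of the origin to 106 mm behind it. A bracket 153 to 189 mm above the bench guides the rod
- cup_rim (a point): Centre of the mouth of the clear cup that is fixed on the gauge's table under the probe (table 90 mm across, 62 mm high): on the rod's axis, 124 mm above the bench; the cup is 64 mm across, 58 mm inside
- probe (a joint): Slide of the probe, a 10 mm steel rod with a 14 mm foot and a black head (m): 0 fully raised, foot 140 mm above the bench; grows as it is lowered, stop at 0.070. It is moved by the head; friction of about 2 N keeps it where it is let go. With the clamp lever locked some 20 N more would be needed to move it. It starts 0 to 15 mm down
- probe_head (a point): Centre of the probe's black knurled head, an upright cylinder 30 mm across and 30 mm high (its top is 15 mm above this point), on the rod's axis, 165 mm above the foot's underside. Nothing stands beside or above it
- probe_tip (a point): Centre of the underside of the probe's foot
- lock_lever (a joint): Clamp lever (rad): 0 open, 1.4 the locked stop; turns level, clockwise from above as it grows. At 0 its arm points to the gauge's front right seen from the robot (40 degrees from gauge -x to -y), at 1.4 front left (40 degrees from -x to +y). Its eccentric bites on the rod from about 0.65 (then 2 to 8 N at the knob) and holds from 1.15. It stays where left; starts at 0 to 0.3
- lever_knob (a point): Centre of the upright red knob at the end of the clamp lever: 16 mm across, from 18 mm below this point to 16 mm above it; 220 mm above the bench, 70 mm from the lever's axis. The 8 mm dark arm joins it at its lower end, 208 mm above the bench
- lever_pivot (a point): Point on the upright axis of the clamp lever, at the height of the knob's centre (220 mm above the bench), 21 mm in front of the rod's axis
- resin: Amber resin block cast in the cup under the probe, 57 mm across, fixed and hard. Origin: centre of its flat upper face, on the rod's axis, 85 to 105 mm above the bench, different each time. z is up
- frame_beam_end (a point): Obstacle, fixed: right-hand end of the level beam of the pale stereotaxic frame on the bench left of and behind the gauge. The beam (190 to 265 mm above the bench, 40 mm thick) runs from here along +y for 250 mm to an upright camera tube, 45 mm across and 385 mm high. Coming from the left, pass in front of the frame (on the robot's side of it) or above 0.45 m
- spare_cup_1: Loose clear cup with amber resin in it, 67 mm across, 62 mm high, right of the gauge; to be left alone. Origin: centre of its underside
- spare_cup_2: Second loose cup of the same kind and size, behind and right of the gauge; to be left alone. Origin: centre of its underside

How it is judged:
By the outcome, as a careful person would: the job done as asked, in the order asked, and still so for the second after the job is handed in, with the robot touching nothing.
It also fails if it takes over 48 s, if anything falls off the work surface, if the arm or the gripper's body presses on something with over 40 N, if the wrist force passes 120 N, or if a joint passes its speed limit or range.

### The arm

A 6-joint arm with a two-finger parallel gripper is mounted at the origin on a cart in front of the work surface, level with it; the furniture and walls round the work are solid. World frame = base frame: x ahead of the robot, y to its left, z up, the work surface at z = 0. Lengths are in m, angles in rad, forces in N, time in s.
With the tool pointing down it reaches from about 0.35 to 0.725 m from the base axis. Payload 4.3 kg.
Tool frame: the origin (TCP) lies on the front face of the gripper's body, between the roots of the fingers; the fingertips stand 73 mm ahead of it and the grasp point (between the pads) lies 54 mm ahead of it; z points along the fingers, y is the line along which they close (so a half turn about z gives the same grasp; the last joint's range is limited). The gripper opens to 85 mm and grips with 20 to 120 N. Pads are 22 mm wide; open, the fingers measure 114 mm over their backs; the gripper's body (76 mm by 85 mm) begins 54 mm behind the grasp point. The pads swing forward as they close: fully open they stand 13 mm farther back than shut.
Start: joints at [1.129, 0.377, 0.081, 1.274, 0, 1.46], TCP at [0.187, 0.544, 0.304] pointing down, gripper open.
Joint ranges: [-2.72, 2.72], [-0.84, 1.66], [-1.02, 1.22], [-1.77, 2.12], [-1.37, 1.28], [-3.14, 3.14]. Speed limits (rad/s): [2.57, 2.57, 3.14, 3.14, 3.14, 3.14].

### API

Orientations are given as a 3x3 rotation matrix whose columns are the frame's x, y, z axes.
In Python, from bench import status, vision, r gives the robot as it stands. The module is installed in compiled form; this text tells all that it offers.
- The arm moves only by the shell command python3 -m jog 'ROWS' [FORCE]. ROWS is JSON, a list that holds one entry, the list of rows, each a list of 5 numbers: the shift along the tool's x, y, z in units of 4 cm (1.0 is 4 cm), then the turn about the tool's z in units of 0.1 rad (1.0 is 0.1 rad), then the finger opening in mm, from 0 to 85.4. A call has 1 to 12 rows; each row shifts and turns the commanded pose from where the row before left it, along the tool's axes as they then stand; what a row does not reach is not made up. A row lasts 1/8 s, in which the tool goes at most 62.5 mm and 10.7 degrees, less where a joint would pass 70% of its speed; a pose out of reach is approached as far as the arm can. A call with a number of a shift or a turn outside -1 to 1 is refused whole. A call with a gripper value outside its range is refused whole. The fingers move at their own pace and stop on an object; FORCE is the grip in N (left out, the last holds). Time passes only in rows, so rows that do not move let the fingers close. It gives the time, the measured TCP pose, the force, the opening and the grip force at its end, in the units of the state.
- status.sense(): the state, without advancing time (a new reading comes with each control period).
- vision.grab_frame(name): name is "scene" or "top" or "wrist"; returns a dict with "frame" (400x640x3 uint8, red, green, blue), "range_z" (400x640 float32, m along the optical axis (not along the pixel's ray), 0 where there is no reading), "camera_matrix" (3x3 intrinsics, pixels), "distortion" ([k1, k2, p1, p2, k3] as OpenCV has them; the pictures are not rectified), "R" (3x3) and "t" (3): a world point X has camera coordinates R X + t. Camera axes: x right, y down, z forward; pixel columns grow to the right and rows downward; lengths in m; the calibration is good to about 2 mm. A picture is of the moment at which its call begins.
- r.close_job(): hands the job in; it is judged then, once.
Trained networks look in the newest picture that a camera, given by its name, has taken for a name from the list of things; names that differ only in an ending like _2 or _b are one class to them, and where a whole thing is asked for, a point or a joint stands for the part that bears it (a point fixed in the world has none). Each returns a list of dicts, best first, with "confidence" (0 to 1); they miss things now and then, are a little off and sometimes report something else, mostly with a low value. They report only what shows in the picture. A call takes as long as a camera call.
- vision.boxes_of(camera, name): "xy" ([column, row] in pixels, amid what is visible of it).
The state is a dict: "time_s": time; "joint_positions": joint angles; "dq": joint speeds; "joint_efforts": joint torques, N m; "ee_pos": TCP position; "orientation": TCP orientation; "wrist_force": force on the tool from outside, world axes, zero at the start; "moment": the same for the moment, N m; "grip_width": finger opening in m; "gripper_force": force on a finger pad.
Only numpy, scipy, OpenCV 4.12 (cv2) and the standard library are available. Lean on these libraries where they do the work, as an engineer would, in place of code of your own. Each camera call takes 0.05 s, during which the arm holds its last target. There are 200 camera calls.

## Working session

There is one attempt and no reset: what is moved stays moved. The work goes in short steps, Python scripts to look and compute and a shell command to move; the robot and the scene stay as the last step left them, time stands still between calls to the robot, and variables do not carry over. Pictures are saved under pics/ and viewed, at most 10 in all, crops included, and the job is handed in when it is done.

```bash
mkdir -p pics
cat > h.py <<'E'
import numpy as np, cv2
from bench import status, vision, r
def ray(f,px):
    u=cv2.undistortPoints(np.array([[px]],float),f["camera_matrix"],np.array(f["distortion"],float))[0,0]
    R=np.array(f["R"]);t=np.array(f["t"])
    d=R.T@np.array([u[0],u[1],1.0]); return -R.T@t,d
def pt(f,px):
    c,d=ray(f,px); z=np.median([v for v in f["range_z"][int(px[1])-1:int(px[1])+2,int(px[0])-1:int(px[0])+2].ravel() if v>0] or [0]); return c+d*z
def tri(rays):
    A=np.zeros((3,3));b=np.zeros(3)
    for c,d in rays:
        d=d/np.linalg.norm(d);P=np.eye(3)-np.outer(d,d);A+=P;b+=P@c
    return np.linalg.solve(A,b)
def proj(f,X):
    return cv2.projectPoints(np.array([X],float),cv2.Rodrigues(np.array(f["R"]))[0],np.array(f["t"],float),f["camera_matrix"],np.array(f["distortion"],float))[0][0,0]
E
python3 - <<'E'
from h import *
np.set_printoptions(precision=3,suppress=True)
s=status.sense();print(s["time_s"],s["ee_pos"],s["orientation"],s["wrist_force"])
fs={}
for c in("scene","top"):
    f=fs[c]=vision.grab_frame(c);cv2.imwrite(f"pics/{c}.png",f["frame"][:,:,::-1])
    print(c,-np.array(f["R"]).T@f["t"])
    for n in("gauge","probe_head","lever_knob","cup_rim","probe_tip","lever_pivot","resin","frame_beam_end","spare_cup_1","lock_lever"):
        print(n,[(np.round(b["xy"],1),round(b["confidence"],2),pt(f,b["xy"])) for b in vision.boxes_of(c,n)[:2]])
E
```

```text
0.0 [0.187 0.543 0.303] [[-0.945  0.326 -0.001]
 [ 0.326  0.945 -0.002]
 [ 0.    -0.002 -1.   ]] [ 0.193  0.134 -0.158]
scene [-0.096 -0.095  0.697]
gauge [(array([268.9, 260.8]), 0.7, array([ 0.437, -0.317,  0.104])), (array([270.3, 245.3]), 0.44, array([ 0.475, -0.339,  0.103]))]
probe_head [(array([265.4, 174.8]), 0.56, array([ 0.446, -0.331,  0.298]))]
lever_knob [(array([270.8, 225.9]), 0.72, array([ 0.432, -0.326,  0.195]))]
cup_rim [(array([271. , 260.2]), 0.92, array([ 0.434, -0.32 ,  0.107]))]
probe_tip [(array([267.5, 178.6]), 0.65, array([ 0.446, -0.334,  0.289]))]
lever_pivot [(array([269.6, 263.6]), 0.85, array([ 0.436, -0.317,  0.097]))]
resin [(array([268.9, 246.3]), 0.45, array([ 0.473, -0.335,  0.104]))]Traceback (most recent call last):
  File "<stdin>", line 9, in <module>
ValueError: it knows: cup_rim, gauge, lever_knob, lever_pivot, lock_lever, probe, probe_head, probe_tip, resin, spare_cup
```

Run:
```python
from h import *
np.set_printoptions(precision=3,suppress=True)
for c in("scene","top"):
    f=vision.grab_frame(c);cv2.imwrite(f"pics/{c}.png",f["frame"][:,:,::-1])
    np.savez(f"{c}.npz",**f)
    print(c,-np.array(f["R"]).T@f["t"])
    for n in("gauge","probe_head","lever_knob","resin","spare_cup","lock_lever"):
        print(n,[(np.round(b["xy"],1),round(b["confidence"],2),pt(f,b["xy"])) for b in vision.boxes_of(c,n)[:3]])
a=np.hstack([cv2.imread("pics/scene.png")[100:400,100:500],cv2.imread("pics/top.png")[50:350,100:500]])
cv2.imwrite("pics/both.png",a)
```

```text
scene [-0.096 -0.095  0.697]
gauge [(array([269.7, 259.3]), 0.87, array([ 0.436, -0.318,  0.109]))]
probe_head [(array([265.8, 176.1]), 0.82, array([ 0.446, -0.331,  0.295]))]
lever_knob [(array([276.6, 227.3]), 0.79, array([ 0.427, -0.335,  0.191]))]
resin [(array([270.7, 245.1]), 0.51, array([ 0.475, -0.34 ,  0.104]))]
spare_cup [(array([321.4, 206. ]), 0.75, array([ 0.604, -0.547,  0.03 ])), (array([363.1, 230.7]), 0.57, array([ 0.446, -0.559,  0.059])), (array([268.2, 244.1]), 0.4, array([ 0.478, -0.336,  0.106]))]
lock_lever [(array([277.1, 224.1]), 0.96, array([ 0.413, -0.33 ,  0.212]))]
top [ 0.259 -0.328  0.986]
gauge [(array([289.2, 242.3]), 0.58, array([ 0.448, -0.346,  0.187]))]
probe_head [(array([274.6, 225.9]), 0.86, array([ 0.456, -0.334,  0.304]))]
lever_knob [(array([282.5, 255.7]), 0.58, array([ 0.426, -0.324,  0.208])), (array([287.8, 245.3]), 0.25, array([ 0.444, -0.341,  0.188]))]
resin [(array([295.9, 246.1]), 0.61, array([ 0.454, -0.357,  0.101])), (array([278., 230.]), 0.39, array([ 0.447, -0.336,  0.304]))]
spare_cup [(array([340.9, 167.1]), 0.63, array([ 0.596, -0.543,  0.026])), (array([381.7, 204.8]), 0.6, array([ 0.465, -0.581,  0.033]))]
lock_lever [(array([281.8, 253.2]), 0.63, array([ 0.43 , -0.325,  0.211]))]
```

View pics/both.png

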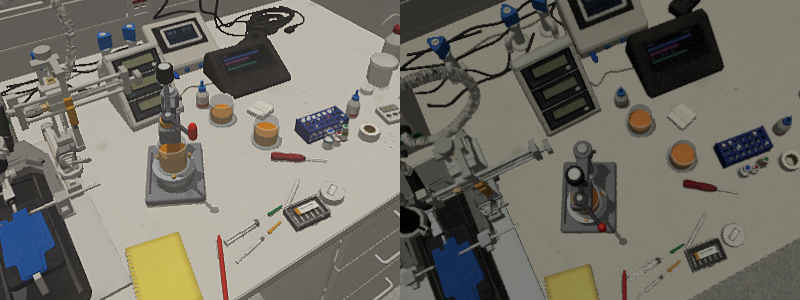

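The picture shows the gauge with its head at scene (265,172) / top (275,224). The red knob is at scene (292,230) / top (301,277), so the network's knob pixel is off. I'll segment by colour and depth.

Run:
```python
from h import *
np.set_printoptions(precision=4,suppress=True)
def cloud(f):
    v,u=np.nonzero(f["range_z"]>0)
    n=cv2.undistortPoints(np.stack([u,v],1)[:,None].astype(float),f["camera_matrix"],f["distortion"].astype(float))[:,0]
    P=np.c_[n,np.ones(len(n))]*f["range_z"][v,u][:,None]
    return u,v,(P-f["t"])@f["R"],f["frame"][v,u].astype(int)
rk=[]
for c in("scene","top"):
    f=dict(np.load(c+".npz"));u,v,X,C=cloud(f)
    near=(abs(X[:,0]-.43)<.13)&(abs(X[:,1]+.34)<.13)
    m=near&(C[:,0]>110)&(C[:,1]<60)&(C[:,2]<70)&(X[:,2]>.15)
    print(c,"red",m.sum(),u[m].mean(),v[m].mean(),X[m].mean(0),X[m].min(0),X[m].max(0))
    rk.append(ray(f,(u[m].mean(),v[m].mean())))
    h=near&(X[:,2]>.26)
    print("head",h.sum(),u[h].mean(),v[h].mean(),X[h].mean(0),X[h].min(0),X[h].max(0))
    t=h&(X[:,2]>np.percentile(X[h][:,2],97)-.004)
    print("headtop",t.sum(),X[t].mean(0),X[t].min(0),X[t].max(0))
    k=near&(abs(X[:,2]-.196)<.004)
    print("z196",X[k].mean(0),k.sum(),X[k].min(0),X[k].max(0))
    b=near&(abs(X[:,2]-.022)<.004);p=X[b][:,:2].astype(np.float32)
    print("base",b.sum(),cv2.minAreaRect(p))
    np.savez(c+"_c.npz",X=X,C=C)
print("knob tri",tri(rk))
a=[cv2.resize(cv2.imread(f"pics/{c}.png")[y:y+130,x:x+100],None,fx=4,fy=4,interpolation=2) for c,x,y in(("scene",220,150),("top",240,170))]
cv2.imwrite("pics/zoom.png",np.hstack(a))
```

```text
scene red 48 291.625 226.64583333333334 [ 0.3707 -0.3366  0.2338] [ 0.3657 -0.3432  0.2287] [ 0.3765 -0.3311  0.2378]
head 425 260.15529411764703 173.6705882352941 [ 0.464  -0.3283  0.2912] [ 0.4452 -0.3504  0.26  ] [ 0.5593 -0.2819  0.3085]
headtop 132 [ 0.4581 -0.3347  0.3061] [ 0.4459 -0.3503  0.3036] [ 0.4743 -0.321   0.3085]
z196 [ 0.4769 -0.3447  0.1962] 89 [ 0.4281 -0.3871  0.1921] [ 0.5423 -0.306   0.1999]
base 1680 ((0.48145022988319397, -0.3457186222076416), (0.12423567473888397, 0.16715142130851746), 62.69183349609375)
top red 21 301.0 276.0 [ 0.3728 -0.3371  0.2351] [ 0.369  -0.3409  0.2326] [ 0.3767 -0.3332  0.2371]
head 388 267.89948453608247 221.43814432989691 [ 0.4717 -0.327   0.2949] [ 0.4443 -0.3495  0.26  ] [ 0.56   -0.2816  0.3079]
headtop 241 [ 0.4597 -0.3339  0.3043] [ 0.4456 -0.3478  0.3022] [ 0.4745 -0.3191  0.3079]
z196 [ 0.5199 -0.3661  0.1945] 106 [ 0.4363 -0.3818  0.192 ] [ 0.5428 -0.3117  0.1999]
base 1497 ((0.48042353987693787, -0.34433504939079285), (0.12301605194807053, 0.1641930490732193), 62.56930160522461)
knob tri [ 0.3732 -0.3374  0.2316]
```

View pics/zoom.png

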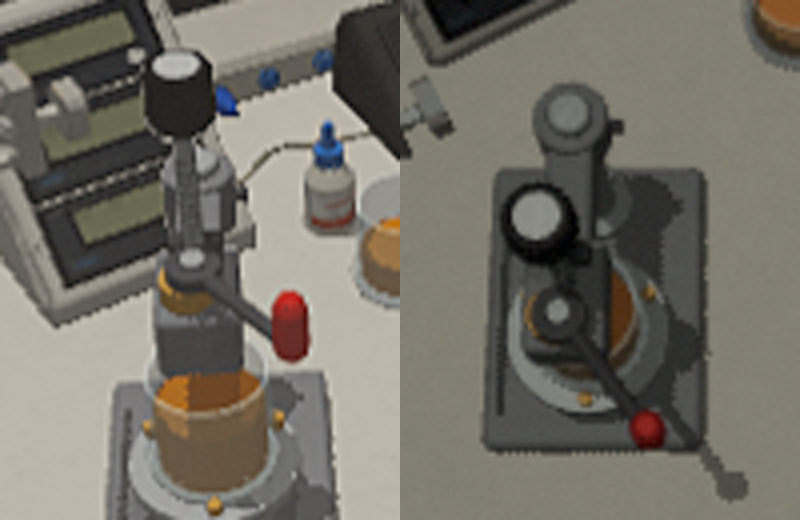

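The zoom confirms it: head at top (275,224), knob at top (301,277), lever near its open end. Head axis is about (0.460, -0.335), and the base-rectangle fit gives gauge x ≈ (0.889, -0.459). Next: the resin height and the obstacles on the way.

Run:
```python
import numpy as np
np.set_printoptions(precision=3,suppress=True,linewidth=150)
O=np.array([.460,-.334]);gx=np.array([.889,-.459]);gy=np.array([.459,.889])
for c in("scene","top"):
    d=np.load(c+"_c.npz");X,C=d["X"],d["C"]
    r=np.hypot(*(X[:,:2]-O).T)
    m=(r<.027)&(X[:,2]>.075)&(X[:,2]<.13)&(C[:,0]>C[:,2]*1.8)
    print(c,m.sum(),np.percentile(X[m][:,2],[5,25,50,75,95]),X[m].mean(0))
    b=(X[:,2]>.12)&(X[:,0]>.05)&(X[:,0]<.8)&(X[:,1]>-.3)&(X[:,1]<.75)&(r>.12)
    for y in np.arange(-.3,.75,.07):
        s=X[b&(abs(X[:,1]-y-.035)<.035)]
        if len(s):i=s[:,0].argmin();print("y%.2f"%y,len(s),"xmin",s[i],"zmax",s[:,2].max())
```

```text
scene 184 [0.103 0.104 0.105 0.105 0.106] [ 0.467 -0.337  0.105]
y-0.30 688 xmin [ 0.547 -0.242  0.238] zmax 0.36687454017961924
y-0.23 2775 xmin [ 0.53  -0.185  0.203] zmax 0.4111471073079549
y-0.16 2345 xmin [ 0.536 -0.149  0.121] zmax 0.41358281302272704
y-0.09 5066 xmin [ 0.513 -0.043  0.198] zmax 0.4024865927116954
y-0.02 3208 xmin [ 0.522 -0.02   0.191] zmax 0.38654298041602797
y0.05 3131 xmin [0.484 0.09  0.225] zmax 0.3190827931336571
top 66 [0.099 0.101 0.101 0.103 0.104] [ 0.452 -0.353  0.102]
y-0.30 579 xmin [ 0.547 -0.242  0.236] zmax 0.3633169379398975
y-0.23 2915 xmin [ 0.53  -0.18   0.223] zmax 0.41088098633422887
y-0.16 2375 xmin [ 0.535 -0.153  0.122] zmax 0.41244529088990645
y-0.09 4974 xmin [ 0.513 -0.046  0.189] zmax 0.4031638366841088
y-0.02 2360 xmin [ 0.522 -0.018  0.199] zmax 0.38668483461224584
y0.05 3247 xmin [0.484 0.094 0.223] zmax 0.3274317121252415
y0.12 107 xmin [0.548 0.125 0.238] zmax 0.25967325166405425
```

```bash
python3 -m jog '[[[0,0,-0.8,1.45,0],[0,0,-1,0,0],[0,0,-1,0,0],[-0.8,-0.65,0,0,0],[-0.8,-0.65,0,0,0],[-0.8,-0.65,0,0,0],[-0.8,-0.65,0,0,0],[-0.8,-0.65,0,0,0],[-0.8,-0.65,0,0,0],[-0.8,-0.65,0,0,0],[-0.8,-0.65,0,0,0],[-0.8,-0.65,0,0,0]]]' 20
```

```text
out of range: row 1 has 1.45, outside -1 to 1
```

```bash
python3 -m jog '[[[0,0,-0.8,0.75,0],[0,0,-1,0.7,0],[0,0,-1,0,0],[-0.8,-0.65,0,0,0],[-0.8,-0.65,0,0,0],[-0.8,-0.65,0,0,0],[-0.8,-0.65,0,0,0],[-0.8,-0.65,0,0,0],[-0.8,-0.65,0,0,0],[-0.8,-0.65,0,0,0],[-0.8,-0.65,0,0,0],[-0.8,-0.65,0,0,0]]]' 20
```

```text
time_s: 2.6
ee_pos: [0.3361, 0.2023, 0.4161]
orientation: [[-0.889, 0.459, 0.001], [0.459, 0.889, 0.0], [-0.0, 0.001, -1.0]]
wrist_force: [1.2, 0.1, 0.4]
grip_width: 0.0
gripper_force: 0.0
```

```bash
python3 -m jog '[[[-0.6,-0.9,0,0,0],[-0.6,-0.9,0,0,0],[-0.6,-0.9,0,0,0],[-0.6,-0.9,0,0,0],[-0.6,-0.9,0,0,0],[-0.6,-0.9,0,0,0],[-0.6,-0.9,0,0,0],[-0.94,-0.84,0,0,0],[-0.94,-0.84,0,0,0],[-0.94,-0.84,0,0,0],[-0.94,-0.84,0,0,0],[-0.94,-0.84,0,0,0]]]'
cat > look.py <<'E'
from h import *
import sys
f=vision.grab_frame("wrist");cv2.imwrite("pics/"+sys.argv[1],f["frame"][:,:,::-1]);np.savez("wrist.npz",**f)
for n in("probe_head","lever_knob","resin"):
    print(n,[(np.round(b["xy"],1),round(b["confidence"],2),pt(f,b["xy"]).round(3)) for b in vision.boxes_of("wrist",n)[:2]])
print(status.sense()["wrist_force"])
E
python3 look.py w1.png
```

```text
time_s: 4.1
ee_pos: [0.4597, -0.3346, 0.416]
orientation: [[-0.888, 0.459, 0.001], [0.459, 0.888, -0.0], [-0.001, 0.0, -1.0]]
wrist_force: [1.2, -0.4, 0.0]
grip_width: -0.0003
gripper_force: 0.0
probe_head [(array([317.2, 220.8]), 0.71, array([ 0.452, -0.335,  0.306]))]
lever_knob [(array([306.8, 153.9]), 0.61, array([ 0.421, -0.331,  0.212]))]
resin [(array([299. , 172.8]), 0.57, array([ 0.449, -0.363,  0.103]))]
[0.46727349 0.38975669 0.22424944]
```

View pics/w1.png

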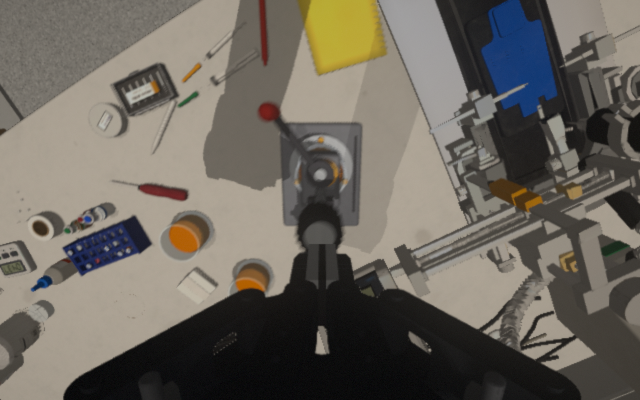

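The wrist view shows the closed fingers over the head (320,230) and the knob at (268,112). I'll descend to just above the head.

```bash
python3 -m jog '[[[0,0,0.4,0,0],[0,0,0.35,0,0],[0,0,0.05,0,0],[0,0,0,0,0]]]'; python3 -m jog '[[[0,0,0.05,0,0],[0,0,0.05,0,0],[0,0,0.05,0,0],[0,0,0.05,0,0],[0,0,0,0,0]]]'
```

```text
time_s: 4.8
ee_pos: [0.4592, -0.3321, 0.3847]
orientation: [[-0.889, 0.458, 0.001], [0.458, 0.889, -0.0], [-0.001, -0.0, -1.0]]
wrist_force: [0.3, -0.5, -0.1]
grip_width: -0.0002
gripper_force: 0.0
time_s: 5.42
ee_pos: [0.4593, -0.333, 0.3757]
orientation: [[-0.888, 0.459, -0.0], [0.459, 0.888, 0.0], [0.0, 0.0, -1.0]]
wrist_force: [-0.1, -0.5, -0.8]
grip_width: 0.0001
gripper_force: 0.0
```

```bash
python3 -m jog '[[[0,0,0.05,0,0],[0,0,0.05,0,0],[0,0,0.05,0,0],[0,0,0,0,0]]]'; python3 -m jog '[[[0,0,0.05,0,0],[0,0,0.05,0,0],[0,0,0.05,0,0],[0,0,0,0,0]]]'
```

```text
time_s: 5.92
ee_pos: [0.4593, -0.3329, 0.3696]
orientation: [[-0.888, 0.459, -0.0], [0.459, 0.888, 0.0], [0.0, 0.0, -1.0]]
wrist_force: [0.1, -0.3, -0.2]
grip_width: -0.0
gripper_force: 0.0
time_s: 6.42
ee_pos: [0.4593, -0.3329, 0.3636]
orientation: [[-0.888, 0.459, -0.0], [0.459, 0.888, 0.0], [0.0, 0.0, -1.0]]
wrist_force: [-0.1, 0.2, -0.2]
grip_width: -0.0001
gripper_force: 0.0
```

Run:
```python
from h import *
f=vision.grab_frame("scene");im=f["frame"][:,:,::-1]
g=vision.grab_frame("wrist")["frame"][:,:,::-1]
cv2.imwrite("pics/s2.png",np.hstack([cv2.resize(im[90:220,200:330],(400,400),interpolation=2),cv2.resize(g[100:300,220:420],(400,400),interpolation=2)]))
```

```text
(no output)
```

View pics/s2.png

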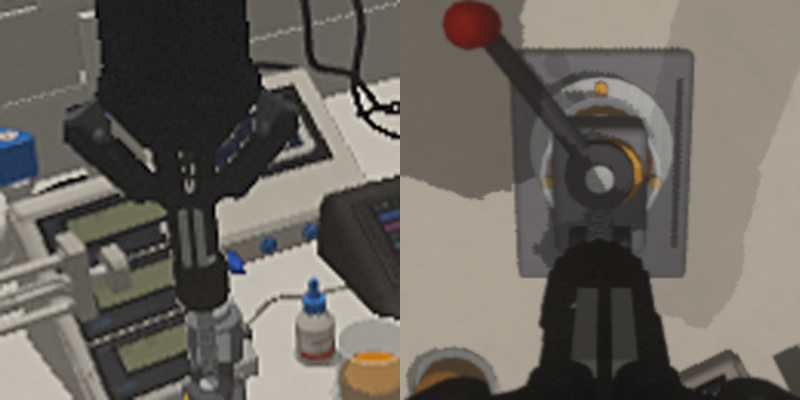

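The fingertips sit on the head, and it has clearly been lowered (friction minus weight is too small to read). I'll continue in 1 mm steps.

```bash
python3 -m jog '[[[0,0,0.025,0,0],[0,0,0.025,0,0],[0,0,0.025,0,0],[0,0,0,0,0]]]'; python3 -m jog '[[[0,0,0.025,0,0],[0,0,0.025,0,0],[0,0,0,0,0]]]'
```

```text
time_s: 7.02
ee_pos: [0.4593, -0.3329, 0.3608]
orientation: [[-0.888, 0.459, -0.0], [0.459, 0.888, 0.0], [0.0, 0.0, -1.0]]
wrist_force: [-0.3, -0.3, -0.4]
grip_width: 0.0001
gripper_force: 0.0
time_s: 7.4
ee_pos: [0.4593, -0.3329, 0.3587]
orientation: [[-0.888, 0.459, -0.0], [0.459, 0.888, 0.0], [0.0, 0.0, -1.0]]
wrist_force: [0.1, -0.7, 1.2]
grip_width: 0.0001
gripper_force: 0.0
```

```bash
python3 -m jog '[[[0,0,0.025,0,0],[0,0,0,0,0]]]'|sed -n '2p;4p'; python3 -m jog '[[[0,0,0.025,0,0],[0,0,0,0,0]]]'|sed -n '2p;4p'
```

```text
ee_pos: [0.4593, -0.3329, 0.3577]
wrist_force: [0.0, -0.5, -0.6]
ee_pos: [0.4593, -0.3329, 0.3568]
wrist_force: [-0.6, -0.3, -0.3]
```

```bash
for i in 1; do python3 -m jog '[[[0,0,0.025,0,0],[0,0,0,0,0]]]'|sed -n '2p;4p'; done
python3 - <<'E'
from h import *
f=vision.grab_frame("scene");im=f["frame"][:,:,::-1]
g=vision.grab_frame("top")["frame"][:,:,::-1]
# predicted head bottom/top if fingertip sits on it
z=status.sense()["ee_pos"][2]-.073
print(z,proj(f,[.46,-.334,z]),proj(f,[.46,-.334,z-.03]))
cv2.imwrite("pics/s3.png",np.hstack([cv2.resize(im[150:270,220:340],(480,480),interpolation=2),cv2.resize(im[225:275,240:300],(310,480),interpolation=2)]))
E
```

```text
ee_pos: [0.4593, -0.333, 0.3558]
wrist_force: [-0.9, -0.1, -0.5]
0.28275431564651443 [264.1470524  177.78099142] [265.50421577 191.48942443]
```

View pics/s3.png

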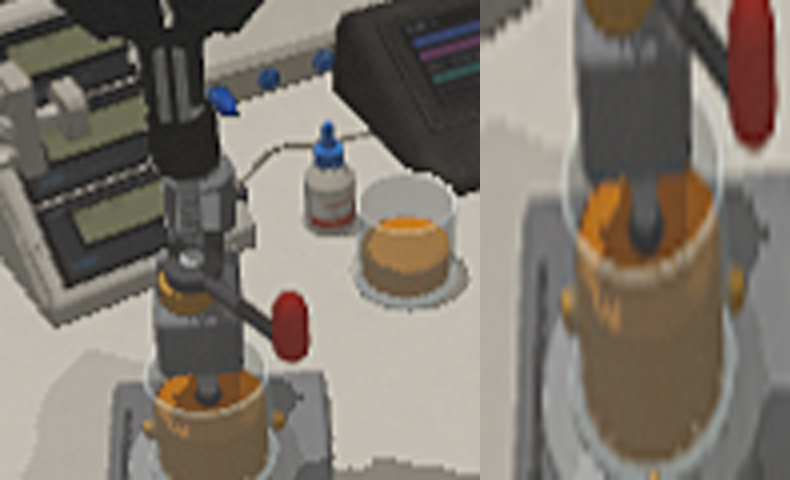

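The foot (near scene px (272,248)) is in the cup, just over the resin. I'll continue in 0.6–1 mm steps.

```bash
python3 -m jog '[[[0,0,0.02,0,0],[0,0,0,0,0]]]'|sed -n '2p;4p'; python3 -m jog '[[[0,0,0.02,0,0],[0,0,0,0,0]]]'|sed -n '2p;4p'
```

```text
ee_pos: [0.4593, -0.333, 0.3555]
wrist_force: [-0.2, 0.9, 3.2]
ee_pos: [0.4593, -0.3329, 0.3553]
wrist_force: [-2.3, 1.5, 6.0]
```

```bash
python3 -m jog '[[[0,0,0.02,0,0],[0,0,0,0,0]]]'|sed -n '2p;4p'
```

```text
ee_pos: [0.4593, -0.3329, 0.3552]
wrist_force: [-2.7, 1.9, 9.6]
```

Contact: the force rises to 9.6 N at 0.1 mm of travel, so the foot is on the resin (about 0.1025 m, which matches the measurement). Lift off and go over the knob.

```bash
python3 -m jog '[[[0,0,-0.25,0,0],[0,0,-0.25,0,0],[0.9,-0.55,0,0,36],[0.95,-0.56,0,0,36],[0,0,0.5,0,36],[0,0,0.3,0,36],[0,0,0,0,36]]]'
python3 - <<'E'
from h import *
f=vision.grab_frame("scene");im=f["frame"][:,:,::-1]
g=vision.grab_frame("wrist")["frame"][:,:,::-1]
cv2.imwrite("pics/s4.png",np.hstack([cv2.resize(im[150:270,220:340],(400,400),interpolation=2),cv2.resize(g[100:300,220:420],(400,400),interpolation=2)]))
E
```

```text
time_s: 9.88
ee_pos: [0.3732, -0.3381, 0.3406]
orientation: [[-0.889, 0.459, -0.001], [0.459, 0.889, 0.002], [0.002, 0.001, -1.0]]
wrist_force: [0.7, 0.9, 0.7]
grip_width: 0.0362
gripper_force: 0.0
```

View pics/s4.png

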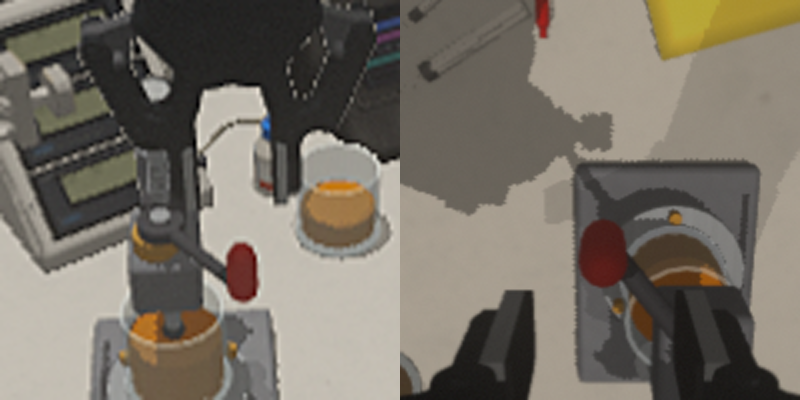

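The knob (right panel, 604,255) is centred between the fingers. Descend round it.

```bash
python3 -m jog '[[[0,0,0.5,0,36],[0,0,0.4,0,36],[0,0,0.25,0,36],[0,0,0,0,26],[0,0,0,0,26],[0,0,0,0,26]]]'
python3 - <<'E'
from h import *
g=vision.grab_frame("wrist")["frame"][:,:,::-1]
cv2.imwrite("pics/s5.png",cv2.resize(g[100:300,220:420],(400,400),interpolation=2))
E
```

```text
time_s: 10.72
ee_pos: [0.3735, -0.3387, 0.2962]
orientation: [[-0.889, 0.459, 0.001], [0.459, 0.889, -0.001], [-0.001, -0.0, -1.0]]
wrist_force: [-0.3, -0.4, 0.9]
grip_width: 0.026
gripper_force: 0.0
```

View pics/s5.png

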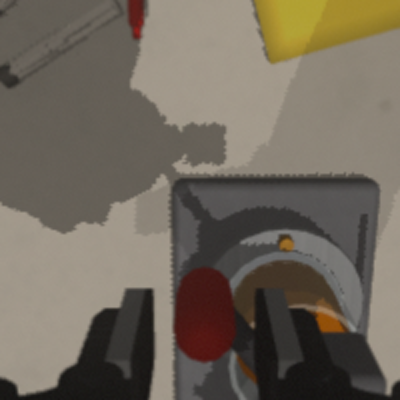

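```bash
python3 -m jog '[[[0.09,0.18,0,0,26],[0.08,0.17,0,0,26],[0.07,0.14,0,0,26],[0.06,0.14,0,0,26],[0.04,0.15,0,0,26],[0.04,0.14,0,0,26],[0.02,0.15,0,0,26],[0.01,0.15,0,0,26],[0,0,0,0,26]]]'|sed -n '2p;4,6p'
python3 -m jog '[[[-0.01,0.15,0,0,26],[-0.02,0.15,0,0,26],[-0.04,0.15,0,0,26],[-0.04,0.14,0,0,26],[-0.06,0.14,0,0,26],[-0.07,0.14,0,0,26],[0,0,0,0,26]]]'|sed -n '2p;4,6p'
```

```text
ee_pos: [0.3814, -0.2871, 0.2955]
wrist_force: [1.1, -0.3, 0.4]
grip_width: 0.026
gripper_force: 0.0
ee_pos: [0.406, -0.2607, 0.2955]
wrist_force: [0.8, -0.4, -0.6]
grip_width: 0.0264
gripper_force: 0.0
```

```bash
cat > knob.py <<'E'
from h import *
O=np.array([.460,-.334])
for c in("scene","top"):
    f=vision.grab_frame(c);v,u=np.nonzero(f["range_z"]>0)
    n=cv2.undistortPoints(np.stack([u,v],1)[:,None].astype(float),f["camera_matrix"],f["distortion"].astype(float))[:,0]
    X=(np.c_[n,np.ones(len(n))]*f["range_z"][v,u][:,None]-f["t"])@f["R"];C=f["frame"][v,u].astype(int)
    near=np.hypot(X[:,0]-.43,X[:,1]+.33)<.12
    m=near&(C[:,0]>70)&(C[:,1]<C[:,0]*.45)&(C[:,2]<C[:,0]*.5)&(X[:,2]>.19)&(X[:,2]<.245)
    if m.sum():
        k=X[m].mean(0);p=k[:2]-O;a=p@[-.889,.459]-.021;b=p@[.459,.889]
        print(c,m.sum(),k.round(4),"theta",np.degrees(np.arctan2(b,a)).round(1),"r",np.hypot(a,b).round(4))
    h=(np.hypot(*(X[:,:2]-O).T)<.011)&(X[:,2]>.26)
    if h.sum():print("headtop",np.percentile(X[h][:,2],[50,90]).round(4))
    if c=="scene":cv2.imwrite("pics/k.png",cv2.resize(f["frame"][150:280,220:340,::-1],(480,520),interpolation=2))
E
python3 knob.py
```

```text
scene 123 [ 0.4065 -0.262   0.224 ] theta 33.5 r 0.0715
headtop [0.2848 0.2856]
headtop [0.2819 0.284 ]
```

View pics/k.png

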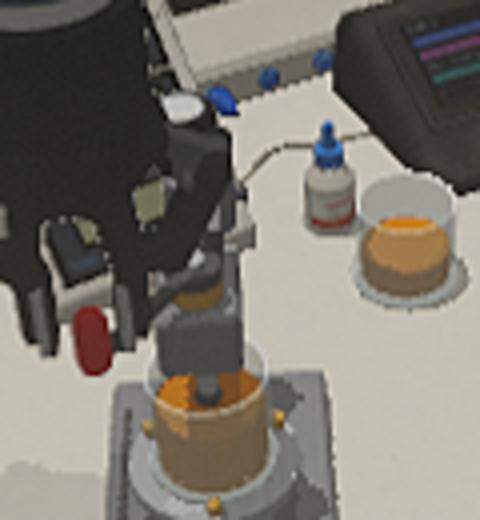

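The lever has followed to about 34° (knob at crop (92,340)), and the foot is still on the resin. Push on to the stop.

```bash
python3 -m jog '[[[-0.08,0.12,0,0,26],[-0.09,0.12,0,0,26],[0,0,0,0,26]]]'|sed -n '2p;4,6p'
python3 -m jog '[[[-0.03,0.06,0,0,26],[0,0,0,0,26]]]'|sed -n '2p;4,6p';python3 knob.py
```

```text
ee_pos: [0.4161, -0.2556, 0.2954]
wrist_force: [-1.3, -0.9, 0.5]
grip_width: 0.0259
gripper_force: 1.0
ee_pos: [0.4168, -0.2551, 0.2953]
wrist_force: [-7.2, -5.7, 0.7]
grip_width: 0.0261
gripper_force: 3.8
scene 107 [ 0.4112 -0.2595  0.2235] theta 37.7 r 0.0716
headtop [0.2849 0.2858]
headtop [0.2821 0.2833]
```

```bash
python3 -m jog '[[[-0.04,0.06,0,0,26],[0,0,0,0,26]]]'|sed -n '2p;4,6p'
python3 -m jog '[[[-0.04,0.06,0,0,26],[0,0,0,0,26],[0,0,0,0,26]]]'|sed -n '2p;4,6p';python3 knob.py
```

```text
ee_pos: [0.4176, -0.2546, 0.2951]
wrist_force: [-12.4, -7.5, 2.2]
grip_width: 0.0258
gripper_force: 6.5
ee_pos: [0.4184, -0.2541, 0.295]
wrist_force: [-17.8, -12.1, 3.4]
grip_width: 0.0258
gripper_force: 9.2
scene 99 [ 0.4115 -0.2587  0.2239] theta 38.3 r 0.0721
headtop [0.2849 0.2855]
headtop [0.2822 0.2838]
```

The lever is at its stop: 21 N and no further movement. Open, lift, and retreat.

```bash
python3 -m jog '[[[0.06,-0.1,0,0,40],[0,0,0,0,40],[0,0,0,0,40],[0,0,-0.3,0,40],[0,0,-0.7,0,40],[0,0,-1,0,40],[0,0,-1,0,40],[0.5,0,0,0,40],[0.8,0,0,0,40],[0.5,0,0,0,40],[0,0,0,0,40]]]'|sed -n '1,2p;4,6p';python3 knob.py
```

```text
time_s: 15.7
ee_pos: [0.3548, -0.2201, 0.4167]
wrist_force: [1.1, -0.1, 0.2]
grip_width: 0.0399
gripper_force: 0.0
scene 110 [ 0.41   -0.2604  0.2253] theta 36.6 r 0.0713
headtop [0.2845 0.2854]
top 49 [ 0.4129 -0.2608  0.2334] theta 38.6 r 0.0697
headtop [0.282  0.2834]
```

View pics/k.png

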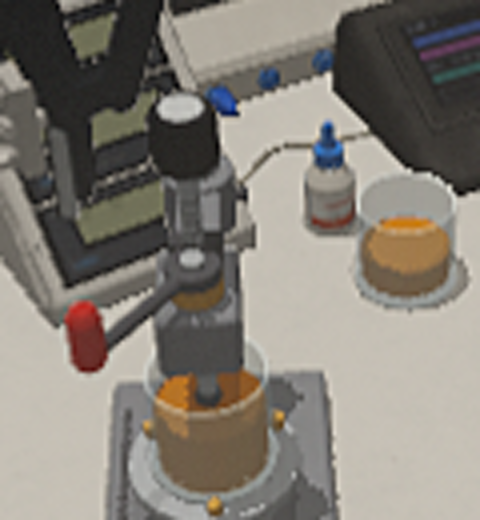

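The picture shows the lever across at front left (knob at crop (85,335)), the foot on the resin, and the gripper clear.

```bash
python3 -c "
from bench import r
print(r.close_job())"
```

```text
the job is handed in; nothing more can be done
None
```

The probe's foot rests on the resin, about 102–103 mm above the bench; the clamp lever is against its locked stop, the gripper is clear, the spare cups were not touched, and the job was handed in at about 16 s.

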